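# Knock a stuck bridge-pier casting out of its mould

## Task

A model bridge pier has stuck in its casting mould, level with the top. With the C-shaped knockout tool, feel for the hole hidden in the mould's underside, gently push the rod up through it until the casting stands at least 12 mm proud, then stand the tool upright on the bare bench, clear of the mould. Lift the casting out, set it down (do not drop it) flat and the same way up well inside the shallow wooden tray, and leave the other things on the bench where they are.

Things in the scene. Friction and masses are not known exactly. Their poses are not given: they have to be found in the camera images.
- mould: Aluminium casting mould fixed on four legs, 70 (x) x 124 (y) mm, top 121 mm and underside 75 mm above the bench. Origin: on the bench under its centre; z up, y along its long side; -x faces roughly the robot. The legs (12 mm thick, at x +-28, y +-54 mm) leave the underside open 96 mm wide from the -x side. Never press the tool against the mould with more than 30 N.
- mould_under (a point): Centre of the mould's underside (75 mm up), a fixed 6 mm thick plate that is the cavity's floor. It has one vertical round hole, 13 mm across, edges plain. The plate is fitted differently each time: the hole lies on the mould's line x = 0 but anywhere from y = -12 to +12 mm from this point. It cannot be seen from above and must be felt for.
- mould_mouth (a point): Centre of the cavity's mouth in the mould's top (121 mm up). Cavity: 36 (x) x 56 (y) x 40 mm deep, upright walls, 1 mm free round the casting. Spring clips in its +-x walls grip the casting: sliding it up takes about 4 to 18 N all the way, most when pushed off-centre, which also cocks it a little; pushed part-way up it stays there when the rod is withdrawn.
- casting_center (a point): Centre of the stuck casting, a grey concrete-like block 34 (x) x 54 (y) x 40 (z) mm, about 80 g, loose, with three low ribs and a bar 1.5 mm high on its top (within the 40 mm). At the start its top is level with the mould's top and its axes are the mould's.
- knocker_handle (a point): Centre of the wooden handle (22 x 22 mm, 42 mm tall, sides along x and y) of the knockout tool, a loose C-shaped aluminium frame, 240 g, 177 mm tall, standing on its flat lower arm; this point is 156 mm above its underside. The C opens to +x (z up). The handle stands on the C's upper arm straight above the rod, which is on the lower arm.
- knocker_foot (a point): On the tool's underside, straight below handle and rod, same axes. Lower arm: 10 mm thick, 36 mm wide (y), x -62 to +18 mm from here. Spine: x -62 to -52 mm, 20 mm wide. Upper arm: 125 to 135 mm up, 16 mm wide, x -62 to +12 mm. So the C reaches 52 mm in from its open side, and has 91 mm between rod top and upper arm.
- knocker_tip (a point): Top of the upright steel rod: 10 mm thick, end tapered to 7 mm over the last 2 mm, 24 mm above the lower arm, 34 mm above the tool's underside, 122 mm straight below the handle's centre. In the hole it can go up until the lower arm meets the mould's underside; then its tip is 18 mm above the cavity's floor and the casting 18 mm proud.
- tray: Shallow wooden tray, fixed, 170 (x) x 140 (y) mm outside, walls 5 mm thick and 15 mm high, floor 5 mm thick. Origin: centre of its underside, on the bench.
- tower: Bystander: model signal tower, about 55 x 55 x 98 mm, loose, origin at its foot.
- boxcar: Bystander: green model wagon, 36 x 130 x 46 mm, loose, origin under its centre.
- jar: Bystander: small glass paint jar, 44 mm across, 55 mm tall, loose, origin under its centre.
- driver: Bystander: screwdriver 160 mm long lying on the bench.
- bush_tub: Bystander: white tub of model bushes, 90 x 70 x 35 mm, loose, origin under its centre.
- pier_stack: Bystander: two finished pier castings stacked, 80 mm tall, loose, origin under the lower one.
Things that resemble listed ones, but are neither listed nor needed, are in the scene too. Leave any green or purple look-alike of the part that bears casting_center alone.

How it is judged:
By the outcome, as a careful person would: the job done as asked, in the order asked, and still so for the second after the job is handed in, with the robot touching nothing.
It also fails if it takes over 72 s, if anything falls off the work surface, if the arm or the gripper's body presses on something with over 40 N, if the wrist force passes 120 N, or if a joint passes its speed limit or range.

## Robot

A 7-joint arm with a two-finger parallel gripper is mounted at the origin on the work surface. World frame = base frame: x ahead of the robot, y to its left, z up, the work surface at z = 0. Lengths are in m, angles in rad, forces in N, time in s.
With the tool pointing down it reaches from about 0.425 to 0.925 m from the base axis. Payload 6.8 kg.
Tool frame: the origin (TCP) lies midway between the tips of the shut fingers; the grasp point (between the pads) lies 19 mm behind it; z points along the fingers, y is the line along which they close (so a half turn about z gives the same grasp; the last joint's range is limited). The gripper opens to 85 mm and grips with 20 to 120 N. Pads are 22 mm wide; open, the fingers measure 114 mm over their backs; the gripper's body (76 mm by 85 mm) begins 54 mm behind the grasp point. The pads swing forward as they close: fully open they stand 13 mm farther back than shut.
Start: joints at [-1.379, 0.477, 0.022, 1.555, -0.011, 1.109, -0.083], TCP at [0.199, 0.645, 0.231] pointing down, gripper open.
Joint ranges: [-2.96, 2.96], [-0.34, 2.1], [-1.41, 1.46], [0.24, 2.44], [-1.37, 4.51], [0.17, 1.92], [-2.96, 2.96]. Speed limits (rad/s): [2.39, 2.39, 3.14, 3.14, 3.14, 3.14, 3.14].

## Interface

Orientations are given as a rotation vector (axis times angle).
In Python, from bench import r gives the robot as it stands. The module is installed in compiled form; this text tells all that it offers.
- The arm moves only by the tool apply_moves, never from a script. Its argument "rows" is a list of rows, each a list of 6 numbers: the shift along the tool's x, y, z scaled (see below), then the turn, a rotation vector about the tool's x, y, z scaled (see below). A call has 1 to 5 rows; each row is the pose to reach, as a shift and turn from the pose commanded when the call began, along the tool's axes at that moment; what a row does not reach only later rows make up. The controller multiplies each number of a shift by 0.25 m and each number of a turn by 90 degrees. A row lasts 1/8 s, in which the tool goes at most 62.5 mm and 10.7 degrees, less where a joint would pass 70% of its speed; a pose out of reach is approached as far as the arm can. A call with a number of a shift or a turn outside -1 to 1 is refused whole. A call with a gripper value outside its range is refused whole. "claw" is the opening, from 0 (shut) to 1 (fully open), set as the call begins (left out, the last holds). The fingers move at their own pace and stop on an object; "newtons" is the grip in N (left out, the last holds). Time passes only in rows, so rows that repeat a pose let the fingers close. It gives the time, the measured TCP pose, the force, the opening and the grip force at its end, in the units of the state.
- r.get_obs(): the state, without advancing time (a new reading comes with each control period).
- r.grab_frame(name): name is "side" or "top"; returns a dict with "pixels" (480x640x3 uint8, red, green, blue), "intrinsics" (3x3 intrinsics, pixels), "eye" and "attitude" of the camera in the world. Camera axes: x right, y up, looking along -z (the intrinsics and any distortion apply to the point x, -y, -z); pixel columns grow to the right and rows downward; lengths in m; the calibration is good to about 2 mm. A picture is of the moment at which its call begins. There is no depth.
- r.hand_in(): hands the job in; it is judged then, once.
Trained networks look in a picture, given as the dict that the camera call returned (one of the last four; its "shot" number tells which), for a name from the list of things; names that differ only in an ending like _2 or _b are one class to them, and where a whole thing is asked for, a point or a joint stands for the part that bears it (a point fixed in the world has none). Each returns a list of dicts, best first, with "conf" (0 to 1); they miss things now and then, are a little off and sometimes report something else, mostly with a low value. They report only what shows in the picture. A call takes as long as a camera call. They do not tell look-alikes from the thing itself.
- r.search_frame(picture, thing): "rect" ([left, top, width, height] in pixels, round what is visible of it).
- r.outline_of(picture, thing): "pixels" (480x640 bool, what is visible of it) and "rect" ([left, top, width, height] in pixels, round what is visible of it).
- r.landmark_of(picture, thing): "point" ([column, row] in pixels: a listed point, or the origin of a listed thing).
The state is a dict: "clock": time; "joints": joint angles; "qvel": joint speeds; "tau": joint torques, N m; "tcp_pos": TCP position; "orientation": TCP orientation; "contact_force": force on the tool from outside, world axes, zero at the start; "moment": the same for the moment, N m; "grip_width": finger opening in m; "gripper_force": force on a finger pad.
Only numpy, scipy, OpenCV 4.12 (cv2) and the standard library are available. Lean on these libraries where they do the work, as an engineer would, in place of code of your own. Each camera call takes 0.05 s, during which the arm holds its last target. There are 200 camera calls.

## Working session

There is one attempt and no reset: what is moved stays moved. The work goes in short steps, Python scripts to look and compute and a tool call to move; the robot and the scene stay as the last step left them, time stands still between calls to the robot, and variables do not carry over. Pictures are saved under pics/ and viewed, at most 10 in all, crops included, and the job is handed in when it is done.

Besides the shell and the picture viewer there is one more tool, called after "Request:" as name(argument=value, ...) on one line, values as JSON. apply_moves: Moves the arm, as the interface text tells. Its arguments: {"type":"object","properties":{"rows":{"type":"array","items":{"type":"array","items":{"type":"number"}}},"claw":{"type":"number"},"newtons":{"type":"number"}},"required":["rows"]}

```bash
mkdir -p pics; cat > h.py <<'E'
import numpy as np, cv2
from scipy.spatial.transform import Rotation as R
from bench import r
np.set_printoptions(precision=4,suppress=True)
def rotm(a):
    a=np.array(a,float)
    return a if a.shape==(3,3) else (R.from_rotvec(a).as_matrix() if a.size==3 else R.from_quat(a).as_matrix())
def ray(f,p):
    K=np.array(f["intrinsics"]);d=np.linalg.inv(K)@[p[0],p[1],1]
    d=rotm(f["attitude"])@np.array([d[0],-d[1],-d[2]]);return np.array(f["eye"]),d/np.linalg.norm(d)
def atz(f,p,z):
    o,d=ray(f,p);return o+d*(z-o[2])/d[2]
def tri(f1,p1,f2,p2):
    o1,d1=ray(f1,p1);o2,d2=ray(f2,p2)
    s=np.linalg.lstsq(np.c_[d1,-d2],o2-o1,rcond=None)[0]
    a,b=o1+s[0]*d1,o2+s[1]*d2
    return (a+b)/2,np.linalg.norm(a-b)
def proj(f,P):
    q=rotm(f["attitude"]).T@(np.array(P)-f["eye"]);u=np.array(f["intrinsics"])@[q[0],-q[1],-q[2]];return u[:2]/u[2]
def save(f,n): cv2.imwrite("pics/"+n,cv2.cvtColor(f["pixels"],cv2.COLOR_RGB2BGR))
E
python3 - <<'E'
from h import *
T=r.grab_frame("top");S=r.grab_frame("side");save(T,"top1.png");save(S,"side1.png")
for n,f in(("T",T),("S",S)): print(n,{k:(v if k!="pixels" else 0) for k,v in f.items()})
for t in "mould mould_under mould_mouth casting_center knocker_handle knocker_foot knocker_tip tray tower boxcar jar driver bush_tub pier_stack".split():
    a=r.landmark_of(T,t);b=r.landmark_of(S,t)
    print(t,[(np.round(x["point"],1),round(x["conf"],2)) for x in a[:3]],[(np.round(x["point"],1),round(x["conf"],2)) for x in b[:3]])
    if a and b: print("   ",*tri(T,a[0]["point"],S,b[0]["point"]))
print(r.get_obs())
E
```

```text
T {'pixels': 0, 'intrinsics': array([[458.7919,   0.    , 318.6153],
       [  0.    , 458.7919, 236.2023],
       [  0.    ,   0.    ,   1.    ]]), 'eye': array([ 0.4061, -0.0108,  1.1199]), 'attitude': array([ 0.1792, -0.1728, -1.5702]), 'shot': 1}
S {'pixels': 0, 'intrinsics': array([[461.868 ,   0.    , 316.6879],
       [  0.    , 461.868 , 242.5891],
       [  0.    ,   0.    ,   1.    ]]), 'eye': array([ 0.5538, -0.9333,  0.6662]), 'attitude': array([ 1.0321, -0.0383, -0.0799]), 'shot': 2}
mould [(array([319.5, 276.3]), 0.95)] [(array([289.6, 282.8]), 0.69)]
    [ 0.5608 -0.0085  0.0009] 0.0014944202764132647
mould_under [(array([318.8, 272.8]), 0.91), (array([435.5, 300. ]), 0.19)] [(array([287.8, 255.9]), 0.86), (array([290.1, 237.3]), 0.25)]
    [ 0.5588 -0.007   0.0782] 0.002640250695299248
mould_mouth [(array([315.3, 268.5]), 0.86), (array([182. , 285.8]), 0.65)] [(array([287.2, 241.5]), 0.56)]
    [0.5611 0.0004 0.114 ] 0.0016569823293669796
casting_center [(array([269.9, 245.3]), 0.92), (array([317.2, 224.3]), 0.89), (array([319.3, 270.2]), 0.87)] [(array([337.7, 268.7]
[... 1221 characters left out ...]
ay([315.3, 202.5]), 0.68), (array([291.3, 255.1]), 0.51)]
pier_stack [(array([148.1, 240.2]), 0.62)] [(array([313.7, 199.7]), 0.65)]
    [0.6519 0.4121 0.0211] 0.00506904529819264
{'clock': 1.5, 'joints': array([-1.3791,  0.477 ,  0.0224,  1.5554, -0.0115,  1.1093, -0.0831]), 'qvel': array([-0.0019, -0.0011, -0.001 , -0.0006,  0.0003, -0.0011, -0.0001]), 'tau': array([  0.    , -59.6311,   1.6064, -28.1542,   0.0125,   0.0016,
         0.    ]), 'tcp_pos': array([0.1993, 0.6449, 0.2313]), 'orientation': array([-0.4691, -3.1063, -0.0001]), 'contact_force': array([-0.6309,  1.6639,  0.5828]), 'moment': array([-0.0209,  0.037 ,  0.0378]), 'gripper_force': 0.0, 'grip_width': 0.08521875991264437}
```

View pics/top1.png

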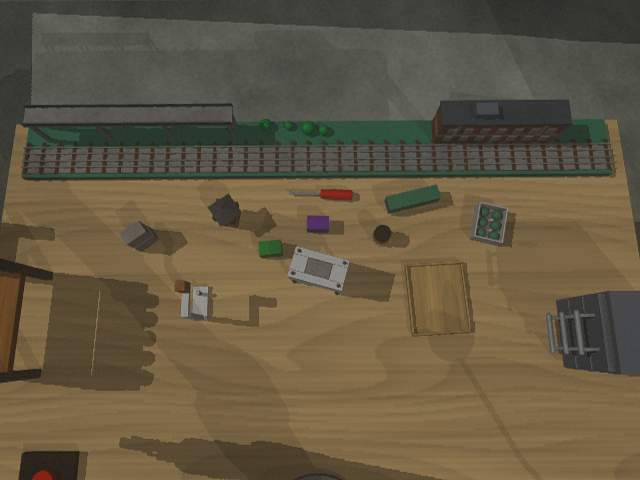

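View pics/side1.png

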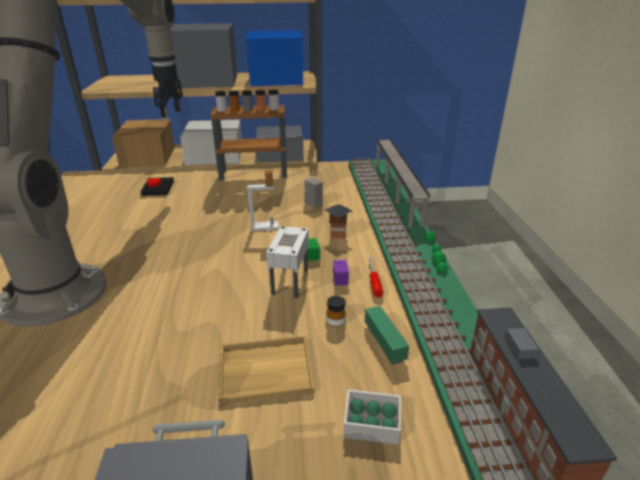

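The top view shows three castings. One is grey, in the white mould at about (319,268). The green one at (270,248) and the purple one at (318,224) are loose. The grey one in the mould fits the description. The tool is at (183–208, 282–318), with its handle at (183,286). The tray is at (438,298). Next I'll fit models to the masks to get precise poses and confirm with an enlarged crop.

```bash
cat >> h.py <<'E'
from scipy.optimize import minimize
def box(x0,x1,y0,y1,z0,z1): return np.array([[x,y,z] for x in(x0,x1) for y in(y0,y1) for z in(z0,z1)])/1e3
MOULD=[box(-35,35,-62,62,75,121)]+[box(28*a-6,28*a+6,54*b-6,54*b+6,0,75) for a in(-1,1) for b in(-1,1)]
KNOCK=[box(-62,18,-18,18,0,10),box(-62,-52,-10,10,0,135),box(-62,12,-8,8,125,135),box(-11,11,-11,11,135,177),box(-5,5,-5,5,10,34)]
TRAY=[box(-85,85,-70,70,0,15)]
def render(f,boxes,p,s=1):
    m=np.zeros((480*s,640*s),np.uint8);c,si=np.cos(p[2]),np.sin(p[2]);M=np.array([[c,-si,0],[si,c,0],[0,0,1]])
    z=p[3] if len(p)>3 else 0
    for b in boxes:
        q=np.array([proj(f,v) for v in b@M.T+[p[0],p[1],z]])
        h=cv2.convexHull(((q+.5)*s-.5).astype(np.float32))
        cv2.fillConvexPoly(m,np.round(h*16).astype(np.int32),255,cv2.LINE_AA,4)
    return m
def fit(fm,boxes,p0):
    sc=np.array([.01,.01,.05])
    def cost(u):
        c=0
        for f,m in fm:
            a=render(f,boxes,p0+u*sc)/255.;c+=1-np.minimum(a,m).sum()/np.maximum(a,m).sum()
        return c/len(fm)
    b=min((minimize(cost,s,method="Nelder-Mead",options=dict(initial_simplex=np.array(s)+np.r_[np.zeros((1,3)),np.eye(3)*1.],xatol=.01,fatol=1e-4)) for s in ([0,0,0],[.5,-.5,2],[-.5,.5,-2.])),key=lambda x:x.fun)
    return p0+b.x*sc,b.fun
E
python3 - <<'E'
from h import *
T=r.grab_frame("top");S=r.grab_frame("side")
M={}
for n,b,p0 in(("mould",MOULD,[.56,-.006,-.2]),("knocker_foot",KNOCK,[.515,.28,0]),("tray",TRAY,[.5,-.27,.05])):
    ms=[]
    for f in(T,S):
        o=r.outline_of(f,n)
        print(n,[(np.round(x["rect"]),round(x["conf"],2)) for x in o[:3]])
        if o: ms.append((f,o[0]["pixels"].astype(float)))
    print(n,"both",*fit(ms,b,np.array(p0)))
    for k,m in enumerate(ms): q=fit([m],b,np.array(p0));print("   view",k,*q)
    M[n]=(b,fit(ms,b,np.array(p0))[0])
def crop(f,x,y,w,h):
    s=8 ;im=cv2.cvtColor(f["pixels"],cv2.COLOR_RGB2BGR)
    im=cv2.resize(im,None,fx=4,fy=4,interpolation=cv2.INTER_CUBIC)
    for b,p in M.values():
        for bb in b:
            cs,_=cv2.findContours(render(f,[bb],p,4),cv2.RETR_EXTERNAL,cv2.CHAIN_APPROX_NONE);cv2.drawContours(im,[c for c in cs],-1,(0,0,255),1)
    return im[y*4:(y+h)*4,x*4:(x+w)*4]
out=np.vstack([crop(T,165,235,200,75+10),np.hstack([crop(S,235,160,100,65),crop(S,245,215,100,65)])])
cv2.imwrite("pics/crop1.png",out);print(out.shape)
E
```

```text
mould [(array([286., 251.,  65.,  41.]), 0.96)]
mould []
mould both [ 0.5625 -0.0062 -0.2707] 0.28256740062357555
   view 0 [ 0.5625 -0.0062 -0.2707] 0.28256740062357555
knocker_foot [(array([174., 282.,  32.,  38.]), 0.8), (array([468., 202.,  39.,  47.]), 0.55)]
knocker_foot [(array([250., 171.,  27.,  60.]), 0.64)]
knocker_foot both [0.5186 0.2818 0.0688] 0.2699283446779087
   view 0 [0.5181 0.2805 0.0291] 0.1699128598204045
   view 1 [0.5178 0.2895 0.072 ] 0.3561936886514131
tray [(array([404., 263.,  70.,  73.]), 0.78), (array([384., 186.,  58.,  28.]), 0.4)]
tray [(array([216., 334., 100.,  70.]), 0.84)]
tray both [ 0.5045 -0.2892  0.0504] 0.047161167184452624
   view 0 [ 0.5058 -0.2904  0.0551] 0.053172630062294224
   view 1 [ 0.5043 -0.2881  0.0634] 0.03588551797659667
(600, 800, 3)
```

View pics/crop1.png

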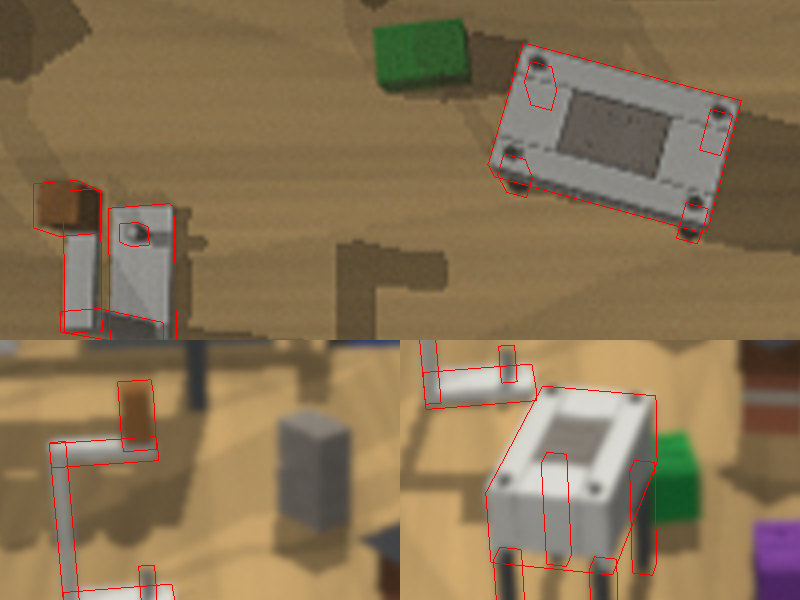

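The crop confirms the grey casting flush in the white mould. The model outlines (red) sit on the mould and tool to within about 1 px. Poses: mould (0.562,-0.006, yaw -15.5°), tool (0.519,0.281, yaw ~3.5°), tray (0.505,-0.289, yaw 3°).

```bash
cat >> h.py <<'E'
def go(x,y,z,phi,o=None):
    "row numbers (tool axes, scaled) from measured pose to TCP x,y,z with closing line at phi deg"
    o=o or r.get_obs();A=R.from_rotvec(o["orientation"]);f=np.radians(phi)
    B=R.from_matrix(np.array([[-np.sin(f),np.cos(f),0],[np.cos(f),np.sin(f),0],[0,0,-1.]]))
    d=A.inv().apply(np.array([x,y,z])-o["tcp_pos"]);w=(A.inv()*B).as_rotvec()
    print("row",np.round(np.r_[d/.25,w/(np.pi/2)],4),"mm",np.round(d*1e3,1),"deg",np.round(np.degrees(w),1))
E
python3 - <<'E'
from h import *
go(.519,.280,.231,93); go(.519,.280,.135,93); go(.36,.46,.231,93)
E
```

```text
row [-1.6527 -1.0169  0.0012  0.     -0.     -0.2242] mm [-413.2 -254.2    0.3] deg [  0.   -0.  -20.2]
row [-1.6527 -1.0169  0.3852  0.     -0.     -0.2242] mm [-413.2 -254.2   96.3] deg [  0.   -0.  -20.2]
row [-0.8324 -0.5169  0.0013  0.     -0.     -0.2242] mm [-208.1 -129.2    0.3] deg [  0.   -0.  -20.2]
```

Request:
apply_moves(rows=[[-0.2, -0.124, 0, 0, 0, -0.09], [-0.4, -0.248, 0, 0, 0, -0.18], [-0.6, -0.372, 0, 0, 0, -0.224], [-0.8, -0.496, 0, 0, 0, -0.224], [-0.95, -0.588, 0, 0, 0, -0.224]], claw=1)

```text
clock: 2.52
tcp_pos: [0.3849, 0.4318, 0.2316]
orientation: [-0.078, 3.14, -0.0]
contact_force: [0.3, 1.3, 0.0]
grip_width: 0.0852
gripper_force: 0.0
```

```bash
python3 - <<'E'
from h import *
go(.519,.280,.231,93); go(.519,.280,.135,93)
E
```

```text
row [-0.5057 -0.6332  0.0028 -0.0001  0.0005 -0.0017] mm [-126.4 -158.3    0.7] deg [-0.   0.  -0.2]
row [-0.5054 -0.6331  0.3868 -0.0001  0.0005 -0.0017] mm [-126.4 -158.3   96.7] deg [-0.   0.  -0.2]
```

Request:
apply_moves(rows=[[-0.15, -0.19, 0, 0, 0, 0], [-0.3, -0.38, 0, 0, 0, 0], [-0.45, -0.56, 0, 0, 0, 0], [-0.506, -0.633, 0.05, 0, 0, -0.002], [-0.506, -0.633, 0.05, 0, 0, -0.002]])

```text
clock: 3.15
tcp_pos: [0.5183, 0.2803, 0.218]
orientation: [0.08, -3.14, 0.002]
contact_force: [0.3, -0.2, 0.5]
grip_width: 0.0855
gripper_force: 0.0
```

```bash
python3 - <<'E'
from h import *
go(.519,.280,.135,93)
T=r.grab_frame("top");S=r.grab_frame("side")
def crop(f,x,y,w,h): return cv2.resize(cv2.cvtColor(f["pixels"],cv2.COLOR_RGB2BGR)[y:y+h,x:x+w],None,fx=5,fy=5,interpolation=cv2.INTER_CUBIC)
cv2.imwrite("pics/c2.png",np.hstack([crop(T,140,235,80,100),crop(S,225,130,80,100)]))
E
```

```text
row [-0.0031 -0.0009  0.3322 -0.001  -0.0006 -0.001 ] mm [-0.8 -0.2 83. ] deg [-0.1 -0.1 -0.1]
```

View pics/c2.png

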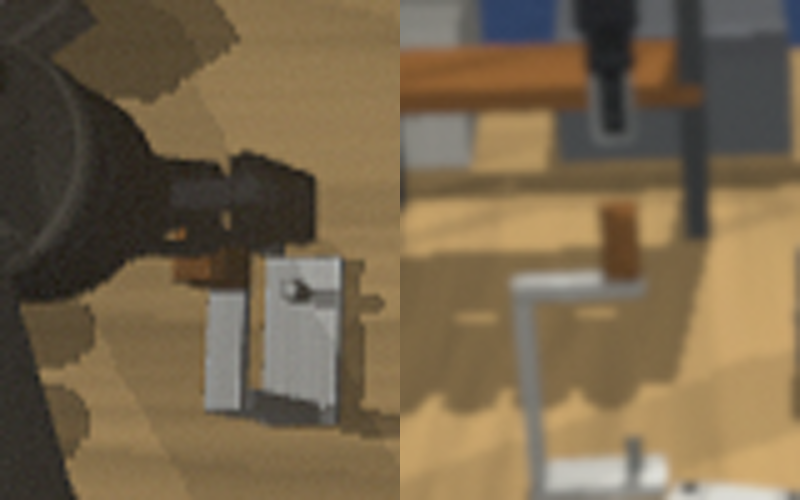

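The side crop shows the fingers (613,100) in line above the handle (620,240), allowing for the lean of verticals in that view. Descending.

Request:
apply_moves(rows=[[-0.003, -0.001, 0.15, 0, 0, 0], [-0.003, -0.001, 0.27, 0, 0, 0], [-0.003, -0.001, 0.332, 0, 0, 0], [-0.003, -0.001, 0.332, 0, 0, 0]])

```text
clock: 3.75
tcp_pos: [0.5172, 0.2836, 0.1353]
orientation: [0.089, -3.139, 0.001]
contact_force: [-0.0, -0.1, 0.6]
grip_width: 0.085
gripper_force: 0.0
```

Request:
apply_moves(rows=[[0, 0, 0, 0, 0, 0], [0, 0, 0, 0, 0, 0], [0, 0, 0, 0, 0, 0], [0, 0, 0, 0, 0, 0], [0, 0, 0, 0, 0, 0]], claw=0, newtons=90)

```text
clock: 4.38
tcp_pos: [0.5189, 0.2827, 0.1365]
orientation: [-0.086, 3.139, 0.001]
contact_force: [0.6, -0.5, 5.4]
grip_width: 0.0209
gripper_force: 88.3
```

```bash
python3 - <<'E'
from h import *
o=r.get_obs();print(o["tcp_pos"],o["contact_force"],o["moment"])
go(.519,.283,.166,74.5);go(.485,.015,.166,74.5)
E
```

```text
[0.5189 0.2827 0.1365] [ 0.6212 -0.5216  5.45  ] [-0.1499 -0.0674 -0.0125]
row [-0.0006  0.0011 -0.1179  0.0005  0.0008  0.2071] mm [ -0.2   0.3 -29.5] deg [ 0.   0.1 18.6]
row [ 0.1939 -1.0618 -0.1189  0.0005  0.0008  0.2071] mm [  48.5 -265.5  -29.7] deg [ 0.   0.1 18.6]
```

Request:
apply_moves(rows=[[0, 0, -0.12, 0, 0, 0], [0.03, -0.17, -0.12, 0, 0, 0.07], [0.07, -0.38, -0.12, 0, 0, 0.14], [0.11, -0.6, -0.12, 0, 0, 0.207], [0.15, -0.82, -0.12, 0, 0, 0.207]])

```text
clock: 5.0
tcp_pos: [0.491, 0.0742, 0.1653]
orientation: [-0.424, -3.112, 0.001]
contact_force: [0.3, -0.2, -2.2]
grip_width: 0.0211
gripper_force: 88.4
```

```bash
python3 - <<'E'
from h import *
o=r.get_obs();print(o["tcp_pos"],o["contact_force"],o["moment"],o["grip_width"])
go(.485,.015,.166,74.5)
E
```

```text
[0.491  0.0742 0.1653] [ 0.2889 -0.1833 -2.2073] [-0.0644 -0.1455 -0.0029] 0.02114238287218381
row [-0.0402 -0.2348 -0.0027 -0.0003 -0.0005 -0.0001] mm [-10.1 -58.7  -0.7] deg [-0. -0. -0.]
```

Request:
apply_moves(rows=[[-0.02, -0.12, -0.003, 0, 0, 0], [-0.04, -0.235, -0.003, 0, 0, 0], [-0.04, -0.235, -0.003, 0, 0, 0]])

```text
clock: 5.38
tcp_pos: [0.4849, 0.014, 0.1661]
orientation: [-0.429, -3.111, 0.002]
contact_force: [-0.2, 0.7, -2.1]
grip_width: 0.021
gripper_force: 88.6
```

```bash
python3 - <<'E'
from h import *
o=r.get_obs();print(o["tcp_pos"],o["contact_force"],o["moment"],o["grip_width"])
T=r.grab_frame("top");S=r.grab_frame("side")
h=o["tcp_pos"][2]-.1363
for n in("knocker_tip","knocker_foot","knocker_handle","mould_under","mould_mouth","mould"):
    a=r.landmark_of(T,n);b=r.landmark_of(S,n)
    print(n,[(np.round(x["point"],1),round(x["conf"],2)) for x in a[:2]],[(np.round(x["point"],1),round(x["conf"],2)) for x in b[:2]],*(tri(T,a[0]["point"],S,b[0]["point"]) if a and b else ()))
p=np.array([o["tcp_pos"][0],o["tcp_pos"][1],np.radians(-15.5),h])
for f,n in((T,"T"),(S,"S")):
    o2=r.outline_of(f,"knocker_foot");print(n,[(x["rect"],x["conf"]) for x in o2[:2]])
    m=r.outline_of(f,"mould");
    if m: print("mould fit",n,fit([(f,m[0]["pixels"].astype(float))],MOULD,np.array([.562,-.006,-.27])))
def crop(f,x,y,w,hh):
    im=cv2.resize(cv2.cvtColor(f["pixels"],cv2.COLOR_RGB2BGR),None,fx=4,fy=4,interpolation=cv2.INTER_CUBIC)
    for bs,q in((KNOCK,p),(MOULD,np.array([.5625,-.0062,-.2707]))):
        for bb in bs:
            cs,_=cv2.findContours(render(f,[bb],q,4),cv2.RETR_EXTERNAL,cv2.CHAIN_APPROX_NONE);cv2.drawContours(im,cs,-1,(0,0,255),1)
    return im[y*4:(y+hh)*4,x*4:(x+w)*4]
cv2.imwrite("pics/c3.png",np.hstack([crop(T,255,240,100,100),crop(S,230,190,100,100)]))
E
```

```text
[0.4849 0.014  0.1661] [-0.1858  0.6735 -2.0535] [ 0.058  -0.0436  0.0175] 0.020960855883647593
knocker_tip [] [(array([256.4, 259. ]), 0.59), (array([289.4, 257.9]), 0.48)]
knocker_foot [] [(array([261.4, 267.3]), 0.74)]
knocker_handle [] [(array([254.2, 212.7]), 0.69)]
mould_under [] [(array([289.2, 254. ]), 0.9)]
mould_mouth [] [(array([289. , 240.6]), 0.8), (array([262.9, 370.5]), 0.75)]
mould [] [(array([287.8, 284.1]), 0.68)]
T []
mould fit T (array([ 0.5684, -0.0086, -0.3314]), np.float64(0.9025157053275438))
S [([226.8, 199.3, 41.2, 74.9], 0.84)]
mould fit S (array([ 0.5616, -0.0013, -0.2448]), np.float64(0.21431583366631235))
```

View pics/c3.png

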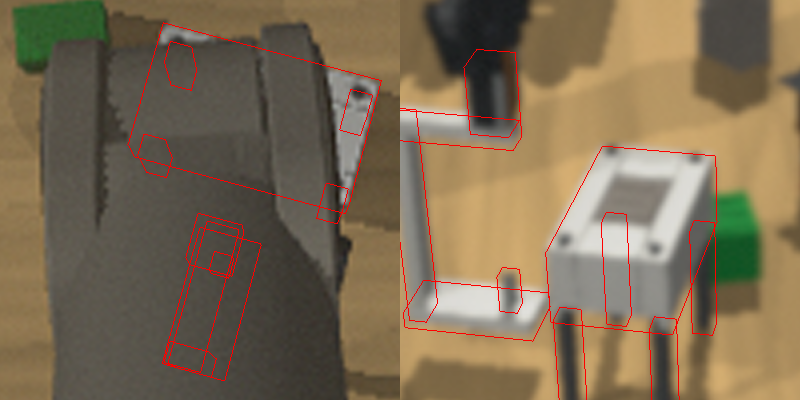

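The side crop shows the tool held level. Its lower arm front at (548,300) and rod at (510,290) match the model. Inserting now, then I'll touch the spine lightly on the mould's face to measure x.

Request:
apply_moves(rows=[[-0.08, 0.001, 0, 0, 0, 0], [-0.18, 0.003, 0, 0, 0, 0], [-0.28, 0.005, 0, 0, 0, 0], [-0.36, 0.005, 0, 0, 0, 0], [-0.373, 0.005, 0, 0, 0, 0]])

```text
clock: 6.9
tcp_pos: [0.5771, -0.0075, 0.1664]
orientation: [0.424, 3.112, -0.001]
contact_force: [-0.6, 0.6, -2.7]
grip_width: 0.0213
gripper_force: 88.6
```

```bash
cat >> h.py <<'E'
c,s=np.cos(-.2707),np.sin(-.2707);MM=np.array([[c,s,0],[-s,c,0],[0,0,1]])
def st():
    o=r.get_obs();d=MM@(o["tcp_pos"]-[.5625,-.0062,0])
    print("t",round(o["clock"],2),"mould xyz mm",np.round(d*1e3,1),"F",np.round(MM@o["contact_force"],1),"M",np.round(MM@o["moment"],2),"phi",np.round(np.degrees(np.arctan2(*R.from_rotvec(o["orientation"]).as_matrix()[[1,0],1])),2),o["grip_width"])
E
python3 -c "from h import *;st();st()"
```

```text
t 6.9 mould xyz mm [ 14.4   2.7 166.4] F [-0.7  0.4 -2.7] M [ 0.03 -0.09  0.  ] phi 74.49 0.02130436057849413
t 6.9 mould xyz mm [ 14.4   2.7 166.4] F [-0.7  0.4 -2.7] M [ 0.03 -0.09  0.  ] phi 74.49 0.02130436057849413
```

Request:
apply_moves(rows=[[-0.004, 0, 0, 0, 0, 0], [-0.008, 0, 0, 0, 0, 0], [-0.012, 0, 0, 0, 0, 0], [-0.016, 0, 0, 0, 0, 0]])

```text
clock: 7.4
tcp_pos: [0.579, -0.0077, 0.1664]
orientation: [-0.422, -3.111, -0.001]
contact_force: [-3.1, 1.7, -1.0]
grip_width: 0.0208
gripper_force: 88.5
```

```bash
python3 -c "from h import *;st();[(r.grab_frame('side'),st()) for i in range(3)]"
```

```text
t 7.4 mould xyz mm [ 16.3   3.  166.4] F [-3.4  0.9 -1. ] M [0.09 0.91 0.  ] phi 74.55 0.020793836568978985
t 7.45 mould xyz mm [ 16.3   3.  166.4] F [-2.4  0.  -0.2] M [0.07 0.85 0.07] phi 74.55 0.020943341183812435
t 7.5 mould xyz mm [ 16.4   3.  166.3] F [-4.   0.6 -1. ] M [0.1  0.96 0.  ] phi 74.55 0.020972002139463337
t 7.55 mould xyz mm [ 16.4   3.  166.3] F [-3.7  0.2 -0.4] M [0.07 1.03 0.02] phi 74.55 0.020926221642418554
```

Request:
apply_moves(rows=[[0.03, 0, 0, 0, 0, 0], [0.07, -0.03, 0, 0, 0, 0], [0.07, -0.06, -0.016, 0, 0, 0], [0.07, -0.06, -0.032, 0, 0, 0], [0.07, -0.06, -0.032, 0, 0, 0]])

```text
clock: 8.18
tcp_pos: [0.56, -0.018, 0.1753]
orientation: [0.423, 3.111, 0.001]
contact_force: [0.4, -0.0, -3.0]
grip_width: 0.0212
gripper_force: 88.7
```

```bash
python3 -c "from h import *;st();[(r.grab_frame('side'),st()) for i in range(2)]"
```

```text
t 8.18 mould xyz mm [  0.7 -12.1 175.3] F [ 0.4  0.1 -3. ] M [-0.   -0.02  0.03] phi 74.51 0.02122638176153701
t 8.22 mould xyz mm [  0.4 -11.9 174.9] F [ 0.2 -0.1 -1.6] M [ 0.02 -0.05  0.04] phi 74.53 0.021256135019324572
t 8.28 mould xyz mm [  0.2 -11.9 174.7] F [ 1.  -0.3 -3.1] M [-0.04 -0.12 -0.04] phi 74.54 0.020896118773715423
```

Request:
apply_moves(rows=[[0.002, 0, -0.004, 0, 0, 0], [0.002, 0, -0.008, 0, 0, 0], [0.002, 0, -0.012, 0, 0, 0], [0.002, 0, -0.016, 0, 0, 0]])

```text
clock: 8.78
tcp_pos: [0.5583, -0.0177, 0.1778]
orientation: [-0.422, -3.112, 0.0]
contact_force: [1.9, 0.7, -13.4]
grip_width: 0.0208
gripper_force: 88.4
```

```bash
python3 -c "from h import *;st();[(r.grab_frame('side'),st()) for i in range(2)]"
```

```text
t 8.78 mould xyz mm [ -1.  -12.2 177.8] F [  1.7   1.2 -13.4] M [ 0.22 -0.77 -0.01] phi 74.54 0.02080769786193488
t 8.82 mould xyz mm [ -0.9 -12.1 177.8] F [  1.9   0.8 -10.5] M [ 0.18 -0.67  0.02] phi 74.54 0.02116358708712711
t 8.88 mould xyz mm [ -0.9 -12.2 177.7] F [  2.    0.5 -10.8] M [ 0.25 -0.7  -0.01] phi 74.54 0.021124672810688628
```

Contact at z≈177.7 with about 8 N, so the underside plate is at the expected height. Sliding along +y with light pressure.

Request:
apply_moves(rows=[[0, 0.006, 0, 0, 0, 0], [0, 0.012, 0, 0, 0, 0], [0, 0.018, 0, 0, 0, 0]])

```text
clock: 9.25
tcp_pos: [0.5589, -0.0155, 0.1778]
orientation: [-0.425, -3.111, 0.005]
contact_force: [0.3, -5.6, -11.4]
grip_width: 0.0209
gripper_force: 89.0
```

```bash
python3 -c "from h import *;st();[(r.grab_frame('side'),st()) for i in range(2)]"
```

```text
t 9.25 mould xyz mm [ -1.   -9.9 177.8] F [  1.8  -5.3 -11.4] M [-1.58 -0.53  0.04] phi 74.46 0.020925163829631794
t 9.3 mould xyz mm [ -1.   -9.5 177.9] F [  1.7  -4.2 -10.7] M [-1.38 -0.47 -0.06] phi 74.47 0.021054959619100748
t 9.35 mould xyz mm [ -1.1  -9.4 178. ] F [  1.8  -4.9 -11.6] M [-1.58 -0.44 -0.  ] phi 74.48 0.020919931244848852
```

Request:
apply_moves(rows=[[0, 0.006, 0, 0, 0, 0], [0, 0.012, 0, 0, 0, 0], [0, 0.016, 0, 0, 0, 0]])

```text
clock: 9.72
tcp_pos: [0.5615, -0.0091, 0.1793]
orientation: [0.422, 3.112, 0.001]
contact_force: [-0.3, -1.3, -2.8]
grip_width: 0.0208
gripper_force: 89.9
```

```bash
python3 -c "from h import *;st();[(r.grab_frame('side'),st()) for i in range(2)]"
```

```text
t 9.72 mould xyz mm [ -0.2  -3.  179.3] F [ 0.1 -1.3 -2.8] M [-0.58 -0.04  0.01] phi 74.57 0.02078918143151376
t 9.78 mould xyz mm [ -0.2  -3.  179.1] F [ 0.5 -1.7 -2.8] M [-0.29 -0.04 -0.01] phi 74.56 0.021041637549740318
t 9.82 mould xyz mm [ -0.3  -3.  179.1] F [-0.3 -0.7 -2.6] M [-0.3  -0.02 -0.05] phi 74.56 0.02123894447805107
```

The tip dropped into the hole near y≈-3: z rose and the press vanished. Pushing up gently to confirm.

Request:
apply_moves(rows=[[0, 0, -0.004, 0, 0, 0], [0, 0, -0.008, 0, 0, 0], [0, 0, -0.012, 0, 0, 0], [0, 0, -0.012, 0, 0, 0]])

```text
clock: 10.32
tcp_pos: [0.561, -0.0095, 0.1817]
orientation: [0.423, 3.113, 0.0]
contact_force: [-0.8, -0.5, -1.8]
grip_width: 0.021
gripper_force: 90.0
```

```bash
python3 -c "from h import *;st();[(r.grab_frame('side'),st()) for i in range(2)]"
```

```text
t 10.32 mould xyz mm [ -0.5  -3.6 181.7] F [-0.6 -0.7 -1.8] M [-0.22  0.05  0.02] phi 74.53 0.021031994988511528
t 10.38 mould xyz mm [ -0.5  -3.6 181.7] F [ 0.4 -0.8 -2.1] M [-0.22  0.11  0.02] phi 74.53 0.020510702236079148
t 10.43 mould xyz mm [ -0.5  -3.6 181.7] F [ 0.3 -0.9 -1.8] M [-0.24  0.06  0.01] phi 74.53 0.02095792765387466
```

Request:
apply_moves(rows=[[0, -0.003, -0.006, 0, 0, 0], [0, -0.003, -0.012, 0, 0, 0], [0, -0.003, -0.018, 0, 0, 0], [0, -0.003, -0.024, 0, 0, 0], [0, -0.003, -0.03, 0, 0, 0]])

```text
clock: 11.05
tcp_pos: [0.5605, -0.0105, 0.1888]
orientation: [-0.423, -3.112, 0.001]
contact_force: [0.7, -0.6, -7.6]
grip_width: 0.021
gripper_force: 89.3
```

```bash
python3 -c "from h import *;st();[(r.grab_frame('side'),st()) for i in range(2)]"
```

```text
t 11.05 mould xyz mm [ -0.8  -4.7 188.8] F [ 0.8 -0.4 -7.6] M [-0.31 -0.14 -0.  ] phi 74.53 0.020999173400689825
t 11.1 mould xyz mm [ -0.7  -4.7 189.1] F [ 1.1 -0.3 -7.8] M [-0.38 -0.12  0.06] phi 74.52 0.021271948998211058
t 11.15 mould xyz mm [ -0.6  -4.7 189.1] F [-0.3 -1.4 -7.1] M [-0.39 -0.12  0.  ] phi 74.52 0.02109155083318923
```

Only about 5 N of pushing force. Continuing to z≈199 (about 15.5 mm proud).

Request:
apply_moves(rows=[[0, 0, -0.008, 0, 0, 0], [0, 0, -0.016, 0, 0, 0], [0, 0, -0.024, 0, 0, 0], [0, 0, -0.032, 0, 0, 0], [0, 0, -0.04, 0, 0, 0]])

```text
clock: 11.78
tcp_pos: [0.5606, -0.0106, 0.1991]
orientation: [-0.423, -3.113, 0.001]
contact_force: [-0.9, -1.9, -9.6]
grip_width: 0.0212
gripper_force: 89.1
```

```bash
python3 - <<'E'
from h import *
st();S=r.grab_frame('side');st()
im=cv2.resize(cv2.cvtColor(S["pixels"],cv2.COLOR_RGB2BGR)[190:290,225:345],None,fx=5,fy=5,interpolation=cv2.INTER_CUBIC)
cv2.imwrite("pics/c4.png",im)
E
```

```text
t 11.78 mould xyz mm [ -0.6  -4.7 199.1] F [-0.4 -2.1 -9.6] M [-0.68 -0.19  0.02] phi 74.52 0.021223596034107624
t 11.82 mould xyz mm [ -0.5  -4.7 199.3] F [-0.6 -3.2 -7.9] M [-0.76  0.   -0.02] phi 74.52 0.021032649453925318
```

View pics/c4.png

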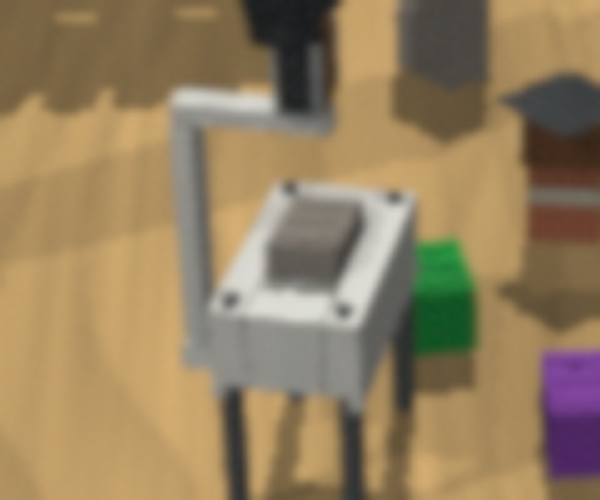

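The side crop shows the casting standing clearly proud of the mould (front face from (275,243) to (275,282)). Withdrawing the rod, then moving out.

Request:
apply_moves(rows=[[0, 0, 0.03, 0, 0, 0], [0, 0, 0.07, 0, 0, 0], [0, 0, 0.11, 0, 0, 0], [0, 0, 0.14, 0, 0, 0], [0, 0, 0.14, 0, 0, 0]])

```text
clock: 12.45
tcp_pos: [0.5605, -0.0101, 0.1632]
orientation: [-0.422, -3.112, 0.0]
contact_force: [0.8, 0.9, -2.8]
grip_width: 0.021
gripper_force: 89.9
```

```bash
python3 -c "from h import *;st()"
```

```text
t 12.45 mould xyz mm [ -0.9  -4.3 163.2] F [ 0.5  1.1 -2.8] M [-0.07 -0.07 -0.02] phi 74.55 0.021011745207785076
```

Request:
apply_moves(rows=[[0.06, 0.01, 0, 0, 0, 0], [0.14, 0.018, 0, 0, 0, 0], [0.24, 0.018, 0, 0, 0, 0], [0.33, 0.018, 0, 0, 0, 0], [0.35, 0.018, 0, 0, 0, 0]])

```text
clock: 13.08
tcp_pos: [0.4759, 0.0181, 0.1643]
orientation: [-0.421, -3.113, -0.001]
contact_force: [0.0, -0.7, -1.7]
grip_width: 0.0213
gripper_force: 89.9
```

```bash
python3 -c "
from h import *;st();go(.51,.27,.166,74.5);go(.51,.27,.137,74.5)"
```

```text
t 13.07 mould xyz mm [-89.9   0.3 164.3] F [ 0.2 -0.7 -1.7] M [-0.01 -0.1  -0.02] phi 74.6 0.021265911341988162
row [ 0.1361  1.0077 -0.006   0.0004 -0.0004  0.0011] mm [ 34.  251.9  -1.5] deg [ 0.  -0.   0.1]
row [ 0.136   1.0076  0.11    0.0004 -0.0004  0.0011] mm [ 34.  251.9  27.5] deg [ 0.  -0.   0.1]
```

Request:
apply_moves(rows=[[0.025, 0.18, 0, 0, 0, 0], [0.055, 0.4, 0, 0, 0, 0], [0.085, 0.62, 0, 0, 0, 0], [0.115, 0.84, 0, 0, 0, 0], [0.136, 0.98, 0, 0, 0, 0]])

```text
clock: 13.7
tcp_pos: [0.5105, 0.2663, 0.1644]
orientation: [0.418, 3.113, 0.003]
contact_force: [-0.3, -0.8, -2.5]
grip_width: 0.0209
gripper_force: 90.0
```

```bash
python3 -c "
from h import *;r.grab_frame('side');st();go(.509,.265,.138,74.5)"
```

```text
t 13.75 mould xyz mm [-124.5  253.8  164.5] F [-1.1  6.7 -2.1] M [ 0.68  0.01 -0.07] phi 74.95 0.020951463784207414
row [-0.0016 -0.0276  0.1058  0.0035  0.0004  0.005 ] mm [-0.4 -6.9 26.4] deg [0.3 0.  0.4]
```

Request:
apply_moves(rows=[[0, 0, 0.03, 0, 0, 0], [0, 0, 0.07, 0, 0, 0], [0, 0, 0.095, 0, 0, 0], [0, 0, 0.102, 0, 0, 0], [0, 0, 0.105, 0, 0, 0]])

```text
clock: 14.38
tcp_pos: [0.5104, 0.2622, 0.1378]
orientation: [0.424, 3.113, 0.0]
contact_force: [0.6, 0.2, -2.2]
grip_width: 0.0212
gripper_force: 90.1
```

```bash
python3 -c "
from h import *;r.grab_frame('side');st()"
```

```text
t 14.43 mould xyz mm [-122.   244.9  137.9] F [ 0.5  0.3 -2.7] M [ 0.01 -0.11 -0.  ] phi 74.51 0.020983516640992003
```

Still hanging. Creeping down until it touches.

Request:
apply_moves(rows=[[0, 0, 0.003, 0, 0, 0], [0, 0, 0.006, 0, 0, 0], [0, 0, 0.009, 0, 0, 0], [0, 0, 0.009, 0, 0, 0]])

```text
clock: 14.92
tcp_pos: [0.5106, 0.2627, 0.1365]
orientation: [0.423, 3.112, 0.001]
contact_force: [-1.2, -1.4, 4.4]
grip_width: 0.021
gripper_force: 91.1
```

```bash
python3 -c "
from h import *;r.grab_frame('side');st()"
```

```text
t 14.97 mould xyz mm [-121.9  245.2  136.5] F [-2.2 -0.9  6.2] M [-0.44  0.3   0.02] phi 74.53 0.021042173064675897
```

Request:
apply_moves(rows=[[0, 0, -0.002, 0, 0, 0], [0, 0, -0.002, 0, 0, 0], [0, 0, -0.002, 0, 0, 0], [0, 0, -0.002, 0, 0, 0], [0, 0, -0.002, 0, 0, 0]], claw=1)

```text
clock: 15.6
tcp_pos: [0.5102, 0.2626, 0.136]
orientation: [-0.423, -3.113, 0.0]
contact_force: [0.0, -0.6, 0.7]
grip_width: 0.0857
gripper_force: 0.0
```

Request:
apply_moves(rows=[[0, 0, -0.08, 0, 0, 0], [0, 0, -0.2, 0, 0, 0], [0, 0, -0.36, 0, 0, 0], [0, 0, -0.36, 0, 0, 0]])

```text
clock: 16.1
tcp_pos: [0.5121, 0.2636, 0.2294]
orientation: [0.422, 3.108, 0.007]
contact_force: [0.6, 0.9, -0.7]
grip_width: 0.0853
gripper_force: 0.0
```

```bash
python3 - <<'E'
from h import *
st();go(.5625,-.0062,.227,74.5);go(.5625,-.0062,.227,164.5);go(.54,.14,.227,74.5)
T=r.grab_frame("top");S=r.grab_frame("side")
for f,n in((T,"T"),(S,"S")):
    for t in("knocker_foot","mould"):
        o=r.outline_of(f,t)
        if o: print(n,t,np.round(o[0]["rect"]),o[0]["conf"])
    if n=="S": print([(np.round(x["point"],1),round(x["conf"],2)) for x in r.landmark_of(f,"knocker_handle")[:2]],proj(f,[.5106,.2627,.156]))
    print([(np.round(x["point"],1),round(x["conf"],2)) for x in r.landmark_of(f,"casting_center")],proj(f,[.5625,-.0062,.117]),proj(f,[.5625,-.0062,.101]))
def crop(f,x,y,w,h): return cv2.resize(cv2.cvtColor(f["pixels"],cv2.COLOR_RGB2BGR)[y:y+h,x:x+w],None,fx=4,fy=4,interpolation=cv2.INTER_CUBIC)
cv2.imwrite("pics/c5.png",np.hstack([crop(T,280,240,80,140),crop(S,225,160,110,140)]))
E
```

```text
t 16.1 mould xyz mm [-120.7  246.5  229.4] F [ 0.4  1.  -0.7] M [ 0.01 -0.06 -0.  ] phi 74.52 0.08531688817308841
row [-0.4822 -0.9862  0.0065  0.0032  0.0026  0.0002] mm [-120.5 -246.5    1.6] deg [0.3 0.2 0. ]
row [-0.4822 -0.9862  0.0065  0.0004  0.0046 -0.9998] mm [-120.5 -246.5    1.6] deg [  0.    0.4 -90. ]
row [-0.2394 -0.4466  0.0082  0.0032  0.0026  0.0002] mm [ -59.8 -111.7    2. ] deg [0.3 0.2 0. ]
T knocker_foot [183. 290.  32.  33.] 0.74
T mould [288. 249.  60.  42.] 0.96
[(array([270.3, 245. ]), 0.84), (array([318.8, 224.4]), 0.83), (array([316.1, 267.8]), 0.62)] [318.2844 268.0252] [318.3236 269.1279]
S knocker_foot [246. 173.  30.  60.] 0.58
S mould [267. 226.  42.  73.] 0.8
[] [265.8727 181.2397]
[(array([289.9, 240.1]), 0.72), (array([335.6, 268. ]), 0.59), (array([313.4, 251.5]), 0.47)] [288.1722 241.6981] [288.4283 247.5594]
```

View pics/c5.png

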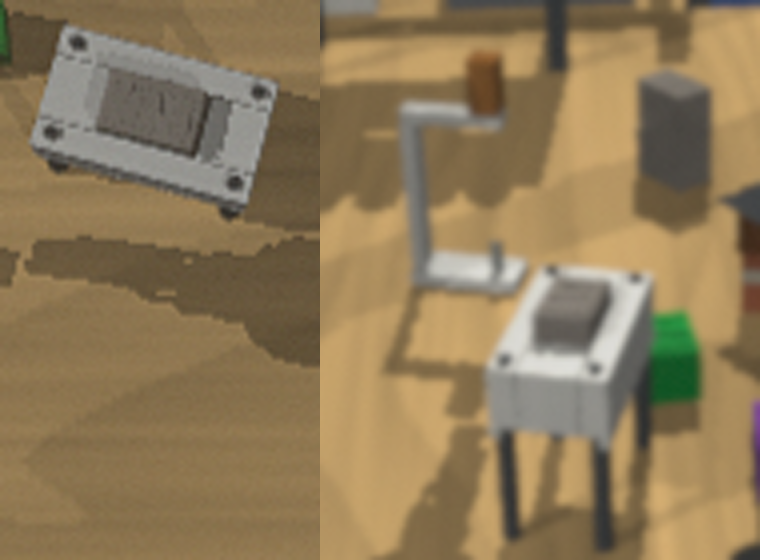

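The crop shows the tool standing upright on bare bench and the grey casting proud in the mould. Moving above the casting.

Request:
apply_moves(rows=[[-0.09, -0.18, 0, 0, 0, 0], [-0.19, -0.39, 0, 0, 0, 0], [-0.3, -0.61, 0, 0, 0, 0], [-0.4, -0.82, 0, 0, 0, 0], [-0.48, -0.986, 0, 0.003, 0.003, 0]])

```text
clock: 17.18
tcp_pos: [0.5601, -0.0099, 0.226]
orientation: [-0.425, -3.107, 0.007]
contact_force: [0.1, 0.2, -0.1]
grip_width: 0.0853
gripper_force: 0.0
```

Request:
apply_moves(rows=[[0, 0, 0.12, 0, 0, 0], [0, 0, 0.24, 0, 0, 0], [0, 0, 0.32, 0, 0, 0], [0, 0, 0.32, 0, 0, 0]])

```text
clock: 17.68
tcp_pos: [0.5584, -0.0074, 0.1445]
orientation: [-0.422, -3.104, 0.008]
contact_force: [-1.1, -0.1, -0.1]
grip_width: 0.0851
gripper_force: 0.0
```

```bash
python3 -c "
from h import *;r.grab_frame('side');st();go(.562,-.006,.121,74.5)"
```

```text
t 17.73 mould xyz mm [ -2.7  -2.  145.7] F [-0.4  0.3  0.2] M [ 0.04 -0.06 -0.05] phi 74.53 0.08559504053265368
row [-0.0094  0.0086  0.0987 -0.0034 -0.0038  0.0003] mm [-2.3  2.2 24.7] deg [-0.3 -0.3  0. ]
```

Request:
apply_moves(rows=[[-0.008, 0.008, 0.05, -0.003, -0.004, 0], [-0.008, 0.008, 0.09, -0.003, -0.004, 0], [-0.008, 0.008, 0.1, -0.003, -0.004, 0], [-0.008, 0.008, 0.1, -0.003, -0.004, 0]])

```text
clock: 18.23
tcp_pos: [0.5619, -0.006, 0.1209]
orientation: [0.423, 3.112, -0.0]
contact_force: [-0.3, -0.3, -0.3]
grip_width: 0.0856
gripper_force: 0.0
```

```bash
python3 -c "
from h import *;r.grab_frame('side');st();go(.562,-.006,.119,74.5)"
```

```text
t 18.27 mould xyz mm [ -0.5   0.1 121.1] F [ 0.1  0.2 -0. ] M [0.04 0.01 0.01] phi 74.53 0.08534677969060553
row [ 0.0003 -0.0001  0.0086  0.      0.0011  0.0003] mm [ 0.1 -0.   2.1] deg [0.  0.1 0. ]
```

Request:
apply_moves(rows=[[0, 0, 0.005, 0, 0, 0], [0, 0, 0.005, 0, 0, 0], [0, 0, 0.005, 0, 0, 0], [0, 0, 0.005, 0, 0, 0], [0, 0, 0.005, 0, 0, 0]], claw=0, newtons=60)

```text
clock: 18.9
tcp_pos: [0.5629, -0.0047, 0.1203]
orientation: [0.421, 3.11, 0.002]
contact_force: [0.4, 5.3, 2.8]
grip_width: 0.0524
gripper_force: 64.1
```

```bash
python3 -c "
from h import *;r.grab_frame('side');st();print(r.get_obs()['gripper_force'])"
```

```text
t 18.95 mould xyz mm [ -0.1   1.6 120.3] F [-0.1  5.5  2.9] M [1.29 0.02 0.01] phi 74.59 0.052569819372248645
64.13407382788137
```

Request:
apply_moves(rows=[[0, 0.004, -0.008, 0, 0, 0], [0, 0.004, -0.018, 0, 0, 0], [0, 0.004, -0.03, 0, 0, 0], [0, 0.004, -0.042, 0, 0, 0]])

```text
clock: 19.45
tcp_pos: [0.5617, -0.0044, 0.1294]
orientation: [0.422, 3.113, -0.0]
contact_force: [3.9, 3.6, -9.3]
grip_width: 0.0522
gripper_force: 63.9
```

```bash
python3 - <<'E'
from h import *
st();S=r.grab_frame('side');st()
im=cv2.resize(cv2.cvtColor(S["pixels"],cv2.COLOR_RGB2BGR)[200:290,245:325],None,fx=5,fy=5,interpolation=cv2.INTER_CUBIC)
cv2.imwrite("pics/c6.png",im)
E
```

```text
t 19.45 mould xyz mm [ -1.2   1.6 129.4] F [ 2.8  4.5 -9.3] M [ 1.42 -0.53 -0.01] phi 74.56 0.05221594135911826
t 19.5 mould xyz mm [ -1.2   1.6 129.7] F [ 1.6  4.8 -6.9] M [ 1.3  -0.31  0.08] phi 74.56 0.05236880980801633
```

View pics/c6.png

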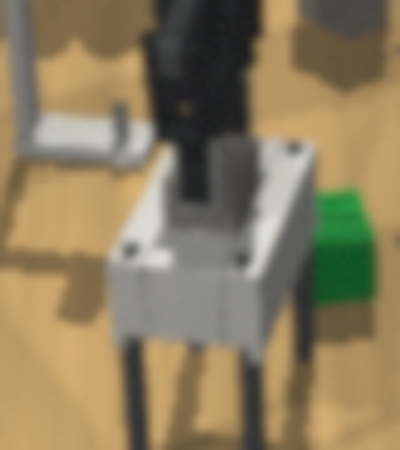

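The casting is rising with the gripper, held at (200,190) in the crop. Continuing the lift.

Request:
apply_moves(rows=[[0, 0, -0.02, 0, 0, 0], [0, 0, -0.045, 0, 0, 0], [0, 0, -0.07, 0, 0, 0], [0, 0, -0.1, 0, 0, 0], [0, 0, -0.16, 0, 0, 0]])

```text
clock: 20.12
tcp_pos: [0.5614, -0.006, 0.1706]
orientation: [-0.424, -3.113, 0.002]
contact_force: [-0.4, -0.5, -1.3]
grip_width: 0.0523
gripper_force: 65.7
```

```bash
python3 -c "
from h import *;r.grab_frame('side');st();go(.504,-.270,.185,93);go(.504,-.270,.09,93)"
```

```text
t 20.18 mould xyz mm [  0.4   0.4 173. ] F [ 0.5 -0.2  1.7] M [-0.03 -0.1   0.03] phi 74.47 0.05208084845133409
row [-0.0558 -1.0811 -0.0481 -0.0002  0.0024 -0.2059] mm [ -13.9 -270.3  -12. ] deg [ -0.    0.2 -18.5]
row [-0.0543 -1.0812  0.3319 -0.0002  0.0024 -0.2059] mm [ -13.6 -270.3   83. ] deg [ -0.    0.2 -18.5]
```

Request:
apply_moves(rows=[[-0.01, -0.16, -0.03, 0, 0, -0.05], [-0.02, -0.37, -0.04, 0, 0, -0.12], [-0.035, -0.58, -0.04, 0, 0, -0.2], [-0.045, -0.79, -0.04, 0, 0, -0.206], [-0.055, -0.97, -0.04, 0, 0, -0.206]])

```text
clock: 20.8
tcp_pos: [0.5099, -0.245, 0.1811]
orientation: [-0.082, 3.138, -0.002]
contact_force: [0.9, -0.3, -1.0]
grip_width: 0.0521
gripper_force: 65.7
```

```bash
python3 -c "
from h import *;r.grab_frame('side');st();go(.505,-.285,.05,93);go(.505,-.285,.03,93)"
```

```text
t 20.85 mould xyz mm [  12.7 -251.7  181.5] F [ 0.3 -5.2 -0.5] M [-0.45 -0.   -0.04] phi 92.56 0.05248776332255102
row [ 0.0163 -0.1279  0.5266 -0.0036  0.0009 -0.0049] mm [  4.1 -32.  131.7] deg [-0.3  0.1 -0.4]
row [ 0.0164 -0.1274  0.6066 -0.0036  0.0009 -0.0049] mm [  4.1 -31.9 151.7] deg [-0.3  0.1 -0.4]
```

Request:
apply_moves(rows=[[0.016, -0.09, 0.08, 0, 0, 0], [0.016, -0.12, 0.22, 0, 0, 0], [0.016, -0.12, 0.36, 0, 0, 0], [0.016, -0.12, 0.48, 0, 0, 0], [0.016, -0.12, 0.53, 0, 0, 0]])

```text
clock: 21.48
tcp_pos: [0.5077, -0.2723, 0.0467]
orientation: [0.084, -3.14, -0.0]
contact_force: [-0.0, -0.4, -0.1]
grip_width: 0.0523
gripper_force: 65.7
```

```bash
python3 - <<'E'
from h import *
T=r.grab_frame("top");S=r.grab_frame('side');st();print(r.get_obs()["tcp_pos"]);go(.505,-.285,.03,93)
f=lambda f,x,y: cv2.resize(cv2.cvtColor(f["pixels"],cv2.COLOR_RGB2BGR)[y:y+110,x:x+110],None,fx=3.6,fy=3.6,interpolation=cv2.INTER_CUBIC)
cv2.imwrite("pics/c7.png",np.hstack([f(T,380,250),f(S,210,300)]))
E
```

```text
t 21.57 mould xyz mm [  18.7 -271.    47.2] F [0.1 0.2 0.4] M [-0.01  0.03  0.02] phi 93.07 0.05257090615800322
[ 0.508  -0.2724  0.0472]
row [ 0.0147 -0.0499  0.0687  0.0001 -0.0001  0.0008] mm [  3.7 -12.5  17.2] deg [ 0.  -0.   0.1]
```

View pics/c7.png

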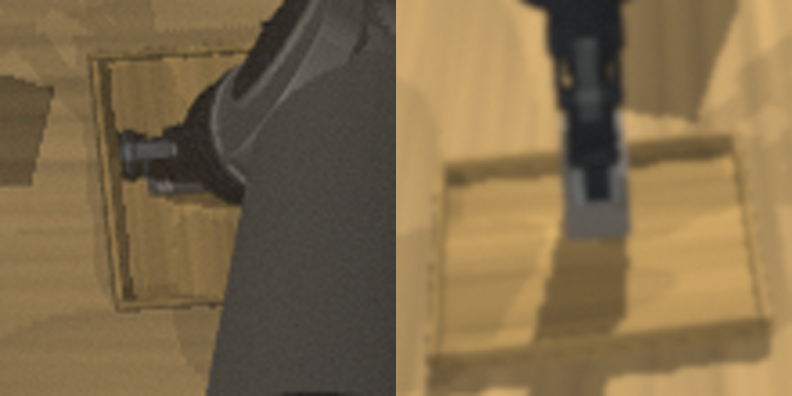

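The casting hangs upright and level above the tray floor, at (598,200) in the right-hand crop. Lowering gently.

Request:
apply_moves(rows=[[0.012, -0.05, 0.02, 0, 0, 0], [0.012, -0.05, 0.045, 0, 0, 0], [0.012, -0.05, 0.06, 0, 0, 0], [0.012, -0.05, 0.064, 0, 0, 0], [0.012, -0.05, 0.064, 0, 0, 0]])

```text
clock: 22.2
tcp_pos: [0.5062, -0.2851, 0.032]
orientation: [-0.085, 3.139, -0.001]
contact_force: [-1.1, -0.8, 1.8]
grip_width: 0.0521
gripper_force: 65.9
```

```bash
python3 -c "
from h import *;r.grab_frame('side');st();print(r.get_obs()['tcp_pos'])"
```

```text
t 22.25 mould xyz mm [  20.4 -283.8   32. ] F [-0.8 -0.1  2.1] M [0.01 0.22 0.  ] phi 93.09 0.05241969614651901
[ 0.5062 -0.2851  0.032 ]
```

Request:
apply_moves(rows=[[0, 0, 0.002, 0, 0, 0], [0, 0, 0.004, 0, 0, 0], [0, 0, 0.004, 0, 0, 0]])

```text
clock: 22.62
tcp_pos: [0.5063, -0.2852, 0.0318]
orientation: [-0.084, 3.139, -0.0]
contact_force: [-3.6, 1.5, 10.0]
grip_width: 0.0526
gripper_force: 66.9
```

```bash
python3 -c "
from h import *;r.grab_frame('side');st();print(r.get_obs()['tcp_pos'])"
```

```text
t 22.68 mould xyz mm [  20.5 -283.8   31.8] F [-3.7  0.2  9.8] M [0.34 0.93 0.04] phi 93.07 0.05251018989955177
[ 0.5063 -0.2852  0.0318]
```

Firm floor contact. Easing off, then releasing.

Request:
apply_moves(rows=[[0, 0, -0.003, 0, 0, 0], [0, 0, -0.003, 0, 0, 0]])

```text
clock: 22.92
tcp_pos: [0.5063, -0.2851, 0.0319]
orientation: [-0.084, 3.139, -0.001]
contact_force: [-2.3, 1.3, 6.8]
grip_width: 0.0524
gripper_force: 66.4
```

Request:
apply_moves(rows=[[0, 0, 0, 0, 0, 0], [0, 0, 0, 0, 0, 0], [0, 0, 0, 0, 0, 0], [0, 0, 0, 0, 0, 0]], claw=1)

```text
clock: 23.42
tcp_pos: [0.5063, -0.2852, 0.0315]
orientation: [-0.084, 3.139, -0.001]
contact_force: [-0.2, 0.1, 0.5]
grip_width: 0.0851
gripper_force: 0.0
```

Request:
apply_moves(rows=[[0, 0, -0.06, 0, 0, 0], [0, 0, -0.2, 0, 0, 0], [0, 0, -0.4, 0, 0, 0], [0, 0, -0.6, 0, 0, 0], [0, 0, -0.7, 0, 0, 0]])

```text
clock: 24.05
tcp_pos: [0.507, -0.286, 0.2108]
orientation: [-0.083, 3.134, -0.004]
contact_force: [0.7, 0.7, -0.5]
grip_width: 0.0858
gripper_force: 0.0
```

```bash
python3 - <<'E'
from h import *
st();S=r.grab_frame('side');T=r.grab_frame("top")
for n in ("casting_center","jar","boxcar","tower","pier_stack","driver","bush_tub"):
    for f in(T,S): print(n,[(np.round(x["point"]),round(x["conf"],2)) for x in r.landmark_of(f,n)[:4]])
cv2.imwrite("pics/c8.png",np.vstack([cv2.resize(cv2.cvtColor(S["pixels"],cv2.COLOR_RGB2BGR)[140:440,200:440],(480,600),interpolation=cv2.INTER_CUBIC)]))
E
```

```text
t 24.05 mould xyz mm [  21.3 -284.5  210.8] F [ 0.5  0.9 -0.5] M [ 0.05 -0.06 -0.04] phi 93.04 0.08583188850142628
casting_center [(array([270., 247.]), 0.91), (array([319., 224.]), 0.72), (array([439., 297.]), 0.54), (array([319., 193.]), 0.53)]
casting_center [(array([338., 272.]), 0.89), (array([265., 360.]), 0.67), (array([313., 250.]), 0.59)]
jar [(array([380., 240.]), 0.72)]
jar [(array([334., 319.]), 0.86)]
boxcar [(array([411., 203.]), 0.76)]
boxcar [(array([383., 340.]), 0.65)]
tower [(array([231., 216.]), 0.77)]
tower [(array([337., 234.]), 0.82)]
pier_stack [(array([148., 239.]), 0.78)]
pier_stack [(array([316., 204.]), 0.93)]
driver [(array([320., 196.]), 0.9)]
driver [(array([373., 281.]), 0.62)]
bush_tub [(array([487., 225.]), 0.63)]
bush_tub [(array([375., 420.]), 0.76), (array([270., 220.]), 0.47), (array([336., 233.]), 0.34)]
```

View pics/c8.png

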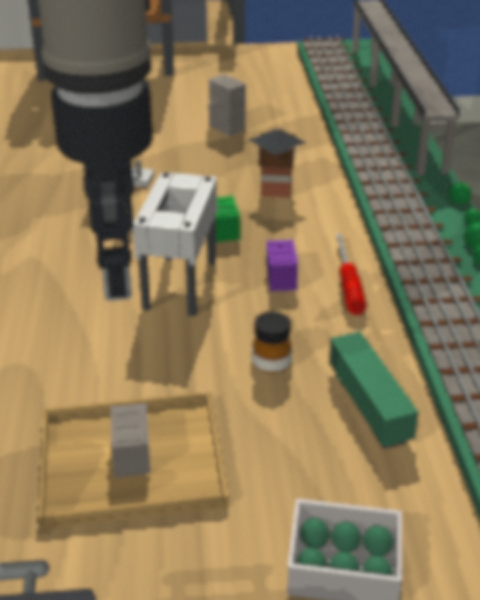

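The casting stands flat and ribs-up in the tray at (130,438) in this crop. The mould is empty and the bystanders are where they were. Handing in.

```bash
python3 -c "
from h import *;print(r.hand_in())"
```

```text
the job is handed in; nothing more can be done
None
```

The job is handed in at about 24 s on the clock: the casting was pushed about 15 mm proud and now stands flat, ribs up, in the tray; the tool was left upright on bare bench about 25 cm from the mould, and no bystander shows any movement in the final pictures.

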